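# Switch the locking vacuum selector to the filter outlet

## Robot

A 6-joint arm with a two-finger parallel gripper is mounted at the origin on the work surface. World frame = base frame: x ahead of the robot, y to its left, z up, the work surface at z = 0. Lengths are in m, angles in rad, forces in N, time in s.
With the tool pointing down it reaches from about 0.35 to 0.95 m from the base axis. Payload 17.4 kg.
Tool frame: the origin (TCP) lies midway between the tips of the shut fingers; the grasp point (between the pads) lies 19 mm behind it (grip_point_offset is the distance from the TCP to the grasp point, in m); z points along the fingers, y is the line along which they close (so a half turn about z gives the same grasp; the last joint's range is limited). The gripper opens to 93 mm and grips with 3 to 60 N. Pads are 15 mm wide; open, the fingers measure 128 mm over their backs; the gripper's body (75 mm by 188 mm) begins 65 mm behind the grasp point.
Start: joints at [1.128, 0.116, 1.442, -0, 1.584, -0.038], TCP at [0.266, 0.62, 0.219] pointing down, gripper open.
Joint ranges: [-2.83, 2.83], [-0.83, 2.19], [0.07, 2.5], [-1.14, 4.28], [0.01, 3], [-2.97, 2.97]. Speed limits (rad/s): [1.89, 1.89, 2.22, 3.14, 3.14, 3.14].

## Interface

Orientations are given as [roll, pitch, yaw] about the fixed x, y, z axes, in that order (R = Rz(yaw) Ry(pitch) Rx(roll)).
In Python, from station import observe, get_image, get_calibration, finish_job, grip_point_offset gives the robot as it stands.
- The arm moves only by the shell command python3 -m crank 'ROWS' [FORCE]. ROWS is JSON, a list of rows, each a list of 5 numbers: the shift along the tool's x, y, z in mm, then the turn about the tool's z in degrees, then the opening, from 0 (shut) to 1 (fully open). A call has 1 to 20 rows; each row shifts and turns the commanded pose from where the row before left it, along the tool's axes as they then stand; what a row does not reach is not made up. A row lasts 1/8 s, in which the tool goes at most 62.5 mm and 10.7 degrees, less where a joint would pass 70% of its speed; a pose out of reach is approached as far as the arm can. A call is refused whole if a number of a shift passes 62.5 or a number of a turn 10.7, either way. A call with a gripper value outside its range is refused whole. The fingers move at their own pace and stop on an object; FORCE is the grip in N (left out, the last holds). Time passes only in rows, so rows that do not move let the fingers close. It gives the time, the measured TCP pose, the force, the opening and the grip force at its end, in the units of the state.
- observe(): the state, without advancing time (a new reading comes with each control period).
- get_image(name): name is "scene" or "top"; returns (picture, depth): 420x560x3 uint8, red, green, blue; 420x560 float32, m along the optical axis (not along the pixel's ray), 0 where there is no reading.
- get_calibration(name): a dict with "fx", "fy", "cx", "cy" (pixels), "dist" ([k1, k2, p1, p2, k3] as OpenCV has them; the pictures are not rectified), "xyz" and "rotation" of the camera in the world. Camera axes: x right, y down, z forward; pixel columns grow to the right and rows downward; lengths in m; the calibration is good to about 2 mm. A picture is of the moment at which its call begins. get_calibration takes no time and is no camera call.
- finish_job(): hands the job in; it is judged then, once.
The state is a dict: "time_s": time; "joint_pos": joint angles; "dq": joint speeds; "tau": joint torques, N m; "position": TCP position; "orientation": TCP orientation; "ft_force": force on the tool from outside, world axes, zero at the start; "wrist_torque": the same for the moment, N m; "width": finger opening in m; "finger_force": force on a finger pad.
Only numpy, scipy, OpenCV 4.12 (cv2) and the standard library are available. Lean on these libraries where they do the work, as an engineer would, in place of code of your own. Each camera call takes 0.05 s, during which the arm holds its last target. There are 200 camera calls.

## Task

Put the vacuum on the outlet that carries the tall ribbed filter: pull the selector knob up to unlock it, turn it until it points at the filter, then push it back in fully home so that it locks there, and let go. The locking notch is a few degrees to one side or the other of the filter's exact direction, so feel for it gently: never strain the lock by turning the knob while it is in or by pressing it down hard beside the notch (20 N at most). Leave everything else where it is.

Things in the scene. Friction and masses are not known exactly. Their poses are not given: they have to be found in the camera images.
- knob_mid (a point): Selector knob's grip: black upright bar 16 mm thick, 52 long, 34 high, on a round skirt (48 across, 5 thick) in the top of the grey unit; a white line and a nose mark the pointing end. Point on the turning axis at half the bar's height: 17 mm under its top, 84 mm above the table when in. Moves with the knob. x runs along the bar, AWAY from the pointing end; z up. Grip from above, across the 16 mm.
- knob_aim (a point): A point (nothing solid) on the knob's pointing line, 85 mm from the axis, which is where the middles of the outlets lie; it turns and rises with the knob.
- pull (a joint): How far the knob is pulled up, m: 0 is fully in (locked), stop at 0.013. A pin under the knob, 40 mm from the axis, leaves its notch 9 mm up. The slide is stiff: about 3 N of friction either way, so it stays where it is left and does not drop in by itself.
- dial (a joint): Angle of the knob, rad: about 0 in the off notch, where it starts, pointing along the unit's -x; positive is anticlockwise seen from above; stops at +-1.5. Turns easily (0.03 N m) when pulled up; when in, the notch allows only a few degrees.
- unit: Grey vacuum unit, a fixed box 230 x 230 mm, flat top 60 mm above the table. Origin on the table under the knob's axis (box spans x -125 to +105, y -115 to +115 mm). Four outlets in the top lie 85 mm from the axis, at dial angles -1.24, -0.62, +0.62 and +1.24 rad (counted from the unit's -x); which fitting is in which outlet varies.
- catch: Hidden ring in the unit with a notch for the knob's pin at off and at each outlet. An outlet's notch is up to 8 degrees to either side of the outlet's direction, unknown beforehand, with only 1.7 degrees of play either way: find it by feel. Beside it the pin lands on the ring with the knob still 9 mm out. Force on this ring strains the lock. Origin on the axis; its axes do not tell where the notches are.
- filter_mid (a point): The filter: the tallest of the four metal fittings in the outlets, ribbed, 30 mm across and 50 mm high with a narrow spigot on top, fixed. Point at its middle, 25 mm above the unit's top.
- plug_mid (a point): Blanking plug, a plain disc 28 mm across, 16 mm high, fixed in another outlet. Point at its middle.
- silencer_mid (a point): Silencer, a slim stem with a conical cap, 22 mm across, 32 mm high, fixed in another outlet. Point at its middle.
- gauge_mid (a point): Small dial gauge lying face up, 34 mm across, 22 mm high, fixed in another outlet. Point at its middle.
- spare_cap: Loose metal cap, 22 mm across, 14 mm high, on the unit's top behind the knob. Origin at its underside.
- beaker: Glass beaker, 70 mm across, 90 mm high, on the left. Origin at its underside.
- reagent: Amber glass bottle, 64 mm across, 150 mm high, on the left. Origin at its underside.
- dish: Clear round dish, 90 mm across, 16 mm high, on the left. Origin at its underside.
- tip_box: Clear divided tray, 90 x 120 mm, 50 mm high, on the right. Origin at its underside.
- marker: Black marker pen, 130 mm long, 12 mm thick, lying on the paper on the right.
- scissors: Scissors lying on the paper on the right, about 155 mm long, 8 mm high. Origin at the pivot end of the blades.

How it is judged:
On the way, in this order (a step that is already met when the one before it is completed fails the run):
1. the knob is pulled up out of its off notch (10 mm or more) (value of joint pull above 0.01 m), for 0.2 s.
2. pulled out (more than 8 mm), the knob points at the filter (value of joint pull above 0.008 m and horizontal distance between knob_aim and filter_mid below 0.02 m), for 0.1 s.
At the end, for the whole second after the job is handed in: The knob is fully in (within 2 mm), pointing at the filter (the aim point within 20 mm of the filter's middle, seen from above), at rest (value of joint pull below 0.002 m and horizontal distance between knob_aim and filter_mid below 0.02 m and not (velocity of joint dial above 0.05 rad/s) and not (velocity of joint dial below -0.05 rad/s)); the robot touches nothing.
It fails at once if the lock is strained: more than 20 N between the knob's pin and the catch ring (contact force between catch and anything else above 20 N).
It fails at once if a bystander is moved by more than 20 mm (distance of any of beaker, reagent, dish, tip_box, marker, scissors, spare_cap from where it was at the start of the episode above 0.02 m).
It also fails if it takes over 48 s, if anything falls off the work surface, if the arm or the gripper's body presses on something with over 40 N, if the wrist force passes 120 N, or if a joint passes its speed limit or range.

## Working session

There is one attempt and no reset: what is moved stays moved. The work goes in short steps, Python scripts to look and compute and a shell command to move; the robot and the scene stay as the last step left them, time stands still between calls to the robot, and variables do not carry over. Pictures are saved under pics/ and viewed, at most 10 in all, crops included, and the job is handed in when it is done.

```bash
mkdir -p pics; python3 - <<'E'
from station import *
import cv2,numpy as np
for n in("scene","top"):
    p,d=get_image(n); cv2.imwrite(f"pics/{n}0.png",p[:,:,::-1]); np.savez(f"{n}0.npz",p=p,d=d); print(get_calibration(n))
print(observe(),grip_point_offset)
E
```

```text
{'fx': 456.3227362475805, 'fy': 456.3227362475805, 'cx': 279.9680334004845, 'cy': 207.70558753784826, 'dist': array([-0.07581184,  0.        ,  0.        ,  0.        ,  0.        ]), 'xyz': array([1.24381553, 0.72879344, 0.940808  ]), 'rotation': array([-2.27975623, -0.01977599,  2.38100225])}
{'fx': 392.1032908402772, 'fy': 392.1032908402772, 'cx': 282.2124759001731, 'cy': 205.85292940828307, 'dist': array([-0.05290158,  0.        ,  0.        ,  0.        ,  0.        ]), 'xyz': array([0.47378995, 0.01712863, 1.00897696]), 'rotation': array([-3.05313344, -0.02907861, -1.56900387])}
{'time_s': 0.1, 'joint_pos': array([ 1.12821024e+00,  1.16434379e-01,  1.44217427e+00,  3.93542369e-05,
        1.58400181e+00, -3.78259372e-02]), 'dq': array([-0.00150852, -0.00102501, -0.00050884, -0.00084188, -0.00157736,
       -0.00027014]), 'tau': array([ 1.62207496e-03, -7.22914052e+01, -6.23859215e+01,  7.82105955e-02,
        2.28129560e-02, -7.81568269e-05]), 'position': array([0.26575207, 0.62029363, 0.21799648]), 'orientation': array([-3.14057707e+00, -7.78133942e-05,  2.73683297e+00]), 'ft_force': array([-0.53057037,  0.08650037, -0.26475832]), 'wrist_torque': array([0.01147064, 0.01682205, 0.02284169]), 'finger_force': 0.0, 'width': 0.09295455387936191} 0.0188
```

View pics/top0.png

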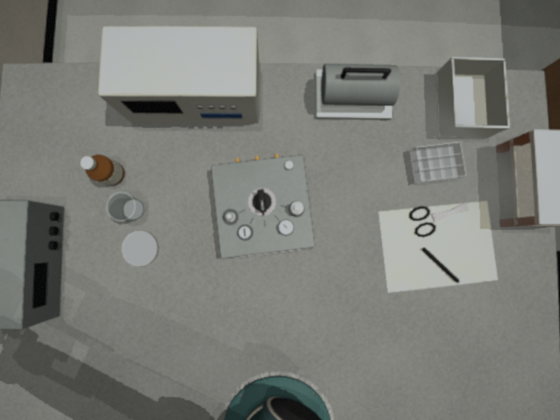

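View pics/scene0.png

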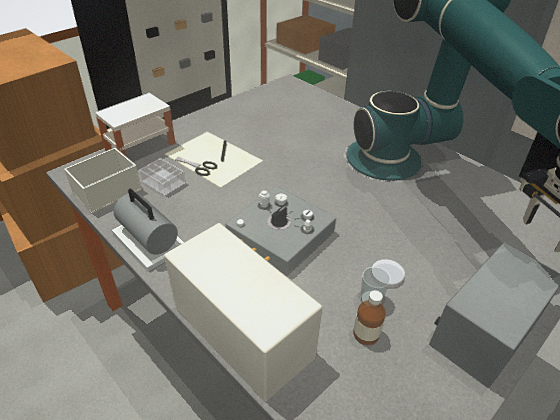

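The top view has the knob near (262,202) and the fittings near (231,216), (245,233), (286,228) and (297,208). I'll enlarge both views to tell them apart.

```bash
cat > h.py <<'E'
import numpy as np,cv2
from station import get_calibration
from scipy.spatial.transform import Rotation as R
def world(n,uv,z=None,depth=None):
    c=get_calibration(n); K=np.array([[c['fx'],0,c['cx']],[0,c['fy'],c['cy']],[0,0,1.]])
    q=cv2.undistortPoints(np.array(uv,float).reshape(-1,1,2),K,c['dist']).reshape(-1,2)
    r=np.c_[q,np.ones(len(q))]@R.from_euler('xyz',c['rotation']).as_matrix().T
    s=(z-c['xyz'][2])/r[:,2] if depth is None else np.asarray(depth)
    return c['xyz']+r*np.reshape(s,(-1,1))
E
python3 - <<'E'
import numpy as np,cv2
from h import world
a=np.load('top0.npz');b=np.load('scene0.npz')
A=cv2.resize(a['p'][145:265,205:325],(600,600),interpolation=cv2.INTER_CUBIC)
cv2.imwrite('pics/a.png',A[:,:,::-1])
B=cv2.resize(b['p'][170:270,220:345],(750,600),interpolation=cv2.INTER_CUBIC)
cv2.imwrite('pics/b.png',B[:,:,::-1])
# heights from depth
v,u=np.mgrid[145:265,205:325]
P=world('top',np.c_[u.ravel(),v.ravel()],depth=a['d'][145:265,205:325].ravel())
m=((P[:,2]>.068)).reshape(u.shape).astype(np.uint8)
n,l,s,c=cv2.connectedComponentsWithStats(m)
for i in range(1,n):
    k=(l.ravel()==i); 
    if s[i,4]>8: print(s[i],c[i]+[205,145],P[k].mean(0).round(4),np.percentile(P[k,2],[50,90,99]).round(3))
E
```

```text
[80 15  9  9 63] [289.01587302 164.20634921] [ 0.6554 -0.0257  0.0881] [0.073 0.076 0.432]
[ 48  44  15  26 183] [261.45355191 200.48087432] [0.5667 0.0391 0.1006] [0.101 0.103 0.104]
[ 86  56  13  13 135] [296.98518519 207.2       ] [ 0.5505 -0.043   0.11  ] [0.103 0.111 0.113]
[20 66 10 10 68] [229.29411765 215.58823529] [0.5311 0.1134 0.1009] [0.088 0.092 0.396]
[ 74  75  14  14 159] [285.72327044 226.57861635] [ 0.5069 -0.0181  0.0825] [0.083 0.084 0.086]
[ 34  81  12  13 112] [244.45535714 231.59821429] [0.4944 0.0772 0.1096] [0.076 0.079 1.009]
```

View pics/a.png

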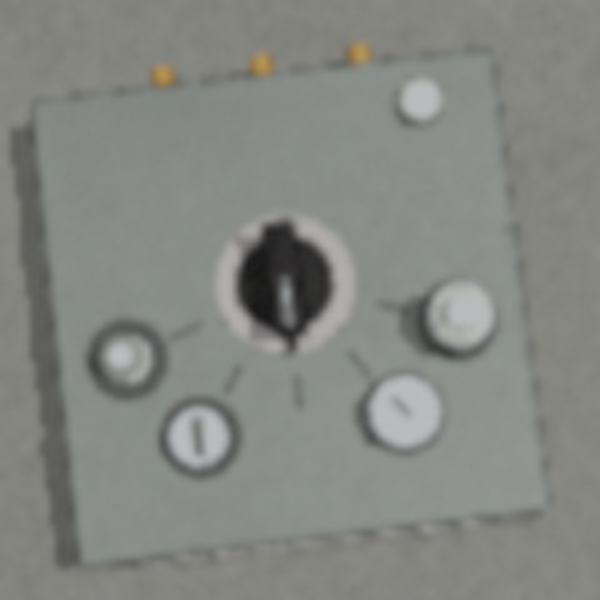

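View pics/b.png

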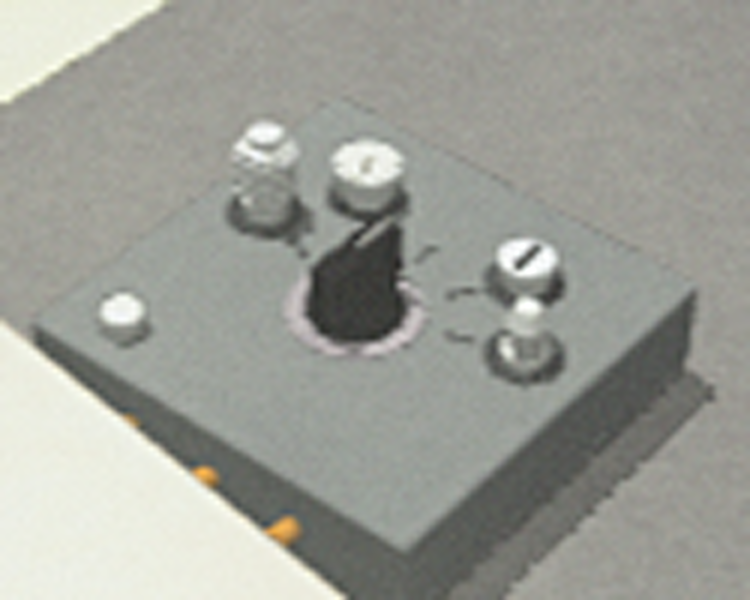

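The filter is the tall ribbed fitting at about (297,207) in the top view (top about 0.11 m), on the +1.24 side. Next I'll fit the axis and yaw from the four fittings' tops and check the fit against the knob.

```bash
python3 - <<'E'
import numpy as np,cv2
from h import world
from station import observe
a=np.load('top0.npz')
# top-disc centres from 5x crop (pixel-centre corrected)
cr=lambda x,y:[(x+.5)/5-.5+205,(y+.5)/5-.5+145]
pts={'filter':(cr(464,313),.110,1.24),'gauge':(cr(405,411),.082,.62),'plug':(cr(198,436),.076,-.62),'sil':(cr(124,357),.090,-1.24)}
W=np.array([world('top',[p],z)[0,:2] for p,z,_ in pts.values()])
M=np.array([[-.085*np.cos(t),-.085*np.sin(t)] for *_,t in pts.values()])
mc,wc=M.mean(0),W.mean(0);H=(M-mc).T@(W-wc)
yaw=np.arctan2(H[0,1]-H[1,0],H[0,0]+H[1,1]);Rm=np.array([[np.cos(yaw),-np.sin(yaw)],[np.sin(yaw),np.cos(yaw)]])
ax=wc-Rm@mc
print(W.round(4),'yaw',np.degrees(yaw),'axis',ax,'res',((M@Rm.T+ax)-W).round(4))
# knob: dark pixels, high points
v,u=np.mgrid[185:225,245:280];d=a['d'][185:225,245:280];P=world('top',np.c_[u.ravel(),v.ravel()],depth=d.ravel())
k=P[(P[:,2]>.092)&(P[:,2]<.11)]
r=cv2.minAreaRect((k[:,:2]*1000).astype(np.float32));print('knob rect',r,'z',np.median(k[:,2]))
# unit outline
g=(P[:,2]);
v,u=np.mgrid[130:275,190:335];P=world('top',np.c_[u.ravel(),v.ravel()],depth=a['d'][130:275,190:335].ravel())
k=P[(P[:,2]>.05)&(P[:,2]<.068)];print('unit',cv2.minAreaRect((k[:,:2]*1000).astype(np.float32)),np.median(k[:,2]))
o=observe();print('delta to axis',ax-o['position'][:2],np.degrees(o['orientation'][2]))
E
```

```text
[[ 0.5506 -0.0439]
 [ 0.5064 -0.0178]
 [ 0.4945  0.0802]
 [ 0.531   0.1142]] yaw 6.921786639242727 axis [0.56866401 0.0390129 ] res [[ 0.0003 -0.0002]
 [-0.0005 -0.0006]
 [-0.0004 -0.0005]
 [ 0.0006  0.0013]]
knob rect ((569.1763305664062, 38.92414093017578), (50.533119201660156, 15.617252349853516), 7.624054431915283) z 0.10109214860236759
unit ((559.4199829101562, 37.848350524902344), (232.3050079345703, 230.3377685546875), 7.048133373260498) 0.06004501569093046
delta to axis [ 0.30291194 -0.58128074] 156.8089783045634
```

```bash
python3 -m crank '[[-42.3,-34.6,0,0,0.5],[-42.3,-34.6,0,0,0.5],[-42.3,-34.6,0,0,0.5],[-42.3,-34.6,0,0,0.5],[-42.3,-34.6,0,0,0.5],[-42.3,-34.6,0,0,0.5],[-42.3,-34.6,0,0,0.5],[-42.3,-34.6,0,0,0.5],[-42.3,-34.6,0,0,0.5],[-42.3,-34.6,0,0,0.5],[-42.3,-34.6,0,0,0.5],[-42.3,-34.6,0,0,0.5]]' && python3 -m crank '[[0,0,0,10.7,0.5],[0,0,0,10.7,0.5],[0,0,0,10.7,0.5],[0,0,0,10.7,0.5],[0,0,0,10.7,0.5],[0,0,0,10.7,0.5],[0,0,0,10.7,0.5],[0,0,0,10.7,0.5],[0,0,0,10.7,0.5],[0,0,0,10.7,0.5],[0,0,0,10.7,0.5],[0,0,0,10.7,0.5],[0,0,0,10.7,0.5],[0,0,0,10.7,0.5],[0,0,0,0,0.5],[0,0,0,0,0.5]]'
```

```text
time_s: 1.6
position: [0.5694, 0.0371, 0.2185]
orientation: [3.142, -0.0, 2.737]
ft_force: [1.2, 1.3, -0.1]
width: 0.0467
finger_force: 0.0
time_s: 3.6
position: [0.5688, 0.0389, 0.2185]
orientation: [-3.142, 0.0, 0.127]
ft_force: [0.2, -1.2, 0.4]
width: 0.0463
finger_force: 0.0
```

```bash
python3 -m crank '[[0,0,35,0,0.5],[0,0,35,0,0.5],[0,0,35,0,0.5],[0,0,25,0,0.5],[0,0,12,0,0.5],[0,0,6,0,0.5],[0,0,0,0,0.5],[0,0,0,0,0.3],[0,0,0,0,0.2],[0,0,0,0,0.1],[0,0,0,0,0.1],[0,0,0,0,0.1]]' 15
```

```text
time_s: 5.1
position: [0.569, 0.0392, 0.0709]
orientation: [-3.141, -0.0, 0.122]
ft_force: [-0.6, 4.0, 3.4]
width: 0.0157
finger_force: 15.0
```

```bash
python3 -m crank '[[0,0,-2,0,0.1],[0,0,-2,0,0.1],[0,0,-2,0,0.1],[0,0,-2,0,0.1],[0,0,-2,0,0.1],[0,0,-2,0,0.1],[0,0,0,0,0.1],[0,0,0,0,0.1]]' 15; python3 - <<'E'
from station import *
import numpy as np,cv2
from h import world
p,d=get_image('scene');np.savez('scene1.npz',p=p,d=d)
b=np.load('scene0.npz')
A=np.hstack([cv2.resize(x[170:250,225:325],(400,320),interpolation=cv2.INTER_CUBIC) for x in (b['p'],p)])
cv2.imwrite('pics/c.png',A[:,:,::-1]); print(observe()['position'],observe()['ft_force'])
E
```

```text
time_s: 6.1
position: [0.5689, 0.0392, 0.0826]
orientation: [-3.141, -0.0, 0.122]
ft_force: [-0.3, 5.5, -0.8]
width: 0.0155
finger_force: 15.0
[0.56885604 0.03917891 0.08253418] [ 1.11731365  5.51832846 -0.77713169]
```

View pics/c.png

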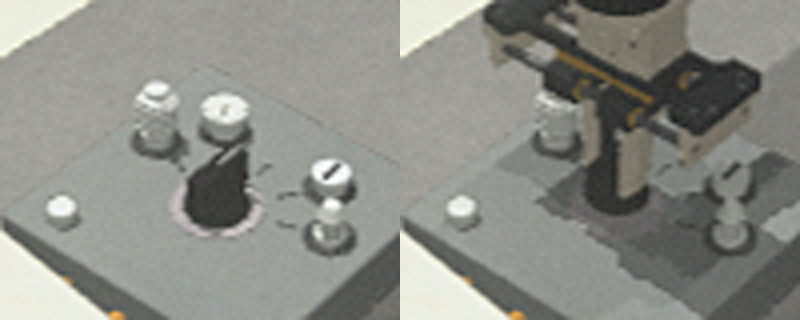

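The knob looks raised: its bottom edge moved up about 12 crop pixels, which matches roughly 12 mm. A small test turn comes first.

```bash
cat > s.py <<'E'
from station import observe
import numpy as np
o=observe();print(o['time_s'],'z',round(o['position'][2]*1000,2),'xy',(o['position'][:2]*1000).round(1),'yaw',np.degrees(o['orientation'][2]).round(2),'F',o['ft_force'].round(2),'T',o['wrist_torque'].round(3))
E
python3 s.py; python3 -m crank '[[0,0,0,-2,0.1],[0,0,0,-2,0.1],[0,0,0,-2,0.1],[0,0,0,0,0.1]]' 15 >/dev/null; python3 s.py
```

```text
6.15 z 82.53 xy [568.9  39.2] yaw 7.01 F [ 1.12  5.52 -0.78] T [0.986 0.037 0.058]
6.65 z 82.56 xy [568.9  39.2] yaw 13.04 F [ 0.35  5.93 -0.28] T [1.046 0.073 0.042]
```

It turns freely. Next I'll go to yaw about 69.5°, which is 8.5° before the filter.

```bash
python3 -m crank '[[0,0,0,-8,0.1],[0,0,0,-8,0.1],[0,0,0,-8,0.1],[0,0,0,-8,0.1],[0,0,0,-8,0.1],[0,0,0,-8,0.1],[0,0,0,-8.5,0.1],[0,0,0,0,0.1],[0,0,0,0,0.1]]' 15 >/dev/null; python3 s.py;  python3 -m crank '[[0,0,1,0,0.1],[0,0,0.5,0,0.1],[0,0,0,0,0.1]]' 15 >/dev/null; python3 s.py
```

```text
7.775 z 82.5 xy [568.5  39.6] yaw 69.53 F [-3.77  8.38  2.14] T [1.536 0.771 0.081]
8.15 z 81.06 xy [568.5  39.6] yaw 69.52 F [-3.03  7.69  2.15] T [1.493 0.789 0.006]
```

```bash
python3 -m crank '[[0.4,-0.3,0,0,0.1],[0,0,0,0,0.1]]' 15 >/dev/null; python3 s.py;  python3 -m crank '[[0,0,0.7,0,0.1],[0,0,0,0,0.1]]' 15 >/dev/null; python3 s.py; python3 -m crank '[[0,0,0.7,0,0.1],[0,0,0,0,0.1]]' 15 >/dev/null; python3 s.py
```

```text
8.4 z 81.08 xy [568.5  39.7] yaw 69.52 F [-1.78  5.41  0.37] T [1.061 0.509 0.041]
8.65 z 80.41 xy [568.5  39.7] yaw 69.52 F [-2.47  5.86  0.66] T [1.076 0.602 0.018]
8.9 z 79.7 xy [568.5  39.7] yaw 69.51 F [-2.34  5.6   2.24] T [1.029e+00 5.680e-01 1.000e-03]
```

```bash
python3 -m crank '[[0.8,-0.4,0.5,0,0.1],[0,0,0,0,0.1]]' 15 >/dev/null; python3 s.py;  python3 -m crank '[[0,0,0.5,0,0.1],[0,0,0,0,0.1]]' 15 >/dev/null; python3 s.py
```

```text
9.15 z 79.21 xy [568.5  40. ] yaw 69.51 F [-2.51 -0.25  3.02] T [-0.177  0.719  0.017]
9.4 z 78.64 xy [568.5  40.1] yaw 69.5 F [-3.69 -1.55  1.69] T [-0.404  0.763  0.009]
```

```bash
for i in 1 ; do python3 -m crank '[[0,0,0.5,0,0.1],[0,0,0,0,0.1]]' 15 >/dev/null; python3 s.py; done;  python3 -m crank '[[0,0,0.5,0,0.1],[0,0,0,0,0.1]]' 15 >/dev/null; python3 s.py
```

```text
9.65 z 78.11 xy [568.6  40.1] yaw 69.5 F [-4.65 -3.3   1.07] T [-0.649  0.918  0.04 ]
9.9 z 77.62 xy [568.6  40.1] yaw 69.5 F [-4.75 -2.3   0.52] T [-0.667  0.925  0.007]
```

Force stays low below the ring level, so the pin may already be in the notch. I'll continue down gently.

```bash
python3 -m crank '[[0,0,0.6,0,0.1],[0,0,0,0,0.1]]' 15 >/dev/null; python3 s.py;  python3 -m crank '[[0,0,0.6,0,0.1],[0,0,0,0,0.1]]' 15 >/dev/null; python3 s.py; python3 -m crank '[[0,0,0.6,0,0.1],[0,0,0,0,0.1]]' 15 >/dev/null; python3 s.py
```

```text
10.15 z 76.99 xy [568.5  40.1] yaw 69.5 F [-3.63 -1.91  0.61] T [-0.706  0.972  0.032]
10.4 z 76.44 xy [568.6  40.1] yaw 69.5 F [-3.85 -2.13  1.07] T [-0.666  0.967  0.063]
10.65 z 75.83 xy [568.6  40.1] yaw 69.5 F [-4.39 -4.24  1.13] T [-0.687  0.959  0.05 ]
```

```bash
python3 - <<'E'
from station import *
import numpy as np,cv2
p,d=get_image('scene')
q,e=get_image('top')
A=np.hstack([cv2.resize(p[170:250,235:315],(400,400),interpolation=cv2.INTER_CUBIC),cv2.resize(q[160:240,220:300],(400,400),interpolation=cv2.INTER_CUBIC)])
cv2.imwrite('pics/d.png',A[:,:,::-1])
E
```

```text
(no output)
```

View pics/d.png

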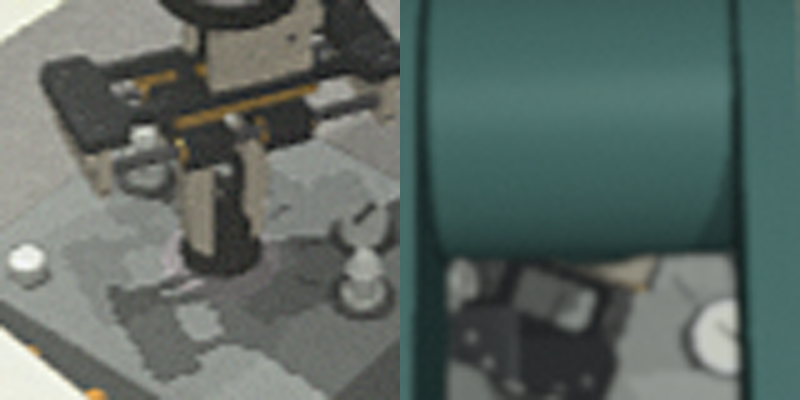

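The left view shows the knob between the fingers, with its skirt bottom near (220,275). The top view is blocked by the arm. Slipping would show at least 3 N, so I'm going on down.

```bash
python3 -m crank '[[0,0,0.8,0,0.1],[0,0,0.8,0,0.1],[0,0,0,0,0.1]]' 15 >/dev/null; python3 s.py;  python3 -m crank '[[0,0,0.8,0,0.1],[0,0,0.8,0,0.1],[0,0,0,0,0.1]]' 15 >/dev/null; python3 s.py; python3 -m crank '[[0,0,0.8,0,0.1],[0,0,0,0,0.1]]' 15 >/dev/null; python3 s.py
```

```text
11.125 z 74.18 xy [568.6  40.1] yaw 69.51 F [-4.11 -2.47  0.91] T [-0.736  0.913  0.038]
11.5 z 72.6 xy [568.6  40.2] yaw 69.51 F [-5.01 -3.25  0.79] T [-0.707  0.995  0.054]
11.75 z 71.82 xy [568.6  40.2] yaw 69.51 F [-4.6  -2.1   1.16] T [-0.622  1.024  0.04 ]
```

The fingertips are already below where the skirt would be if the knob were 9 mm out, so the pin is in the notch. I'll press home until the force rises.

```bash
python3 -m crank '[[0,0,0.6,0,0.1],[0,0,0,0,0.1]]' 15 >/dev/null; python3 s.py;  python3 -m crank '[[0,0,0.4,0,0.1],[0,0,0,0,0.1]]' 15 >/dev/null; python3 s.py; python3 -m crank '[[0,0,0.4,0,0.1],[0,0,0,0,0.1]]' 15 >/dev/null; python3 s.py
```

```text
12.0 z 71.22 xy [568.6  40.1] yaw 69.51 F [-4.05 -2.67  1.92] T [-0.691  0.943  0.02 ]
12.25 z 70.88 xy [568.6  40.2] yaw 69.51 F [-4.33 -3.36  2.12] T [-0.631  1.008  0.045]
12.5 z 70.81 xy [568.6  40.2] yaw 69.51 F [-5.42 -2.73  5.11] T [-0.6    1.348  0.077]
```

Force rises at z 70.85, the same height as at the start, so the knob is home. Release, lift and check.

```bash
python3 -m crank '[[0,0,0,0,0.5],[0,0,0,0,0.5],[0,0,0,0,0.5],[0,0,0,0,0.5],[0,0,-10,0,0.5],[0,0,-25,0,0.5],[0,0,-40,0,0.5],[0,0,-40,0,0.5],[0,0,-40,0,0.5]]'; python3 -m crank '[[-50,0,0,0,0.5],[-50,0,0,0,0.5],[-50,0,0,0,0.5],[-50,0,0,0,0.5],[-50,0,0,0,0.5],[-50,0,0,0,0.5],[0,0,0,0,0.5]]'; python3 - <<'E'
from station import *
import numpy as np,cv2
from h import world
q,e=get_image('top');p,_=get_image('scene')
A=np.hstack([cv2.resize(x,(400,400),interpolation=cv2.INTER_CUBIC) for x in (q[160:240,220:300 if 0 else 310],p[170:250,235:315])])
cv2.imwrite('pics/e.png',A[:,:,::-1])
v,u=np.mgrid[185:225,240:285];P=world('top',np.c_[u.ravel(),v.ravel()],depth=e[185:225,240:285].ravel())
k=P[(P[:,2]>.092)&(P[:,2]<.125)];print(cv2.minAreaRect((k[:,:2]*1000).astype(np.float32)),np.median(k[:,2]),len(k))
E
```

```text
time_s: 13.62
position: [0.5686, 0.0403, 0.2278]
orientation: [3.141, -0.0, 1.213]
ft_force: [0.1, -0.2, 0.6]
width: 0.0464
finger_force: 0.0
time_s: 14.5
position: [0.4626, -0.2431, 0.2263]
orientation: [3.141, 0.0, 1.21]
ft_force: [-0.1, 0.4, 0.4]
width: 0.0463
finger_force: 0.0
((569.6235961914062, 39.19457244873047), (51.974998474121094, 15.931224822998047), 69.64363098144531) 0.10076893639328488 157
```

View pics/e.png

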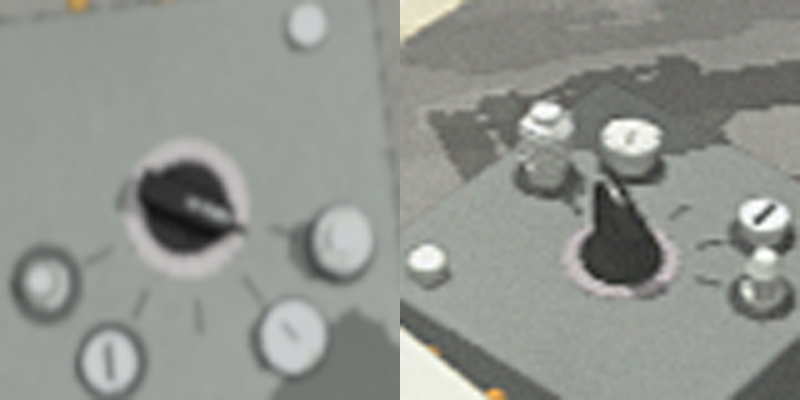

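The knob's nose, near (243,230) in the left panel, points at the filter. Its top is at 0.101 m, so it is fully in. It is 8° off the filter's direction, which puts the aim point about 12 mm from the filter's middle.

```bash
python3 -c "from station import *;print(finish_job())"
```

```text
the job is handed in; nothing more can be done
None
```

The job is handed in after about 14.6 s: the selector knob is pushed fully home in a notch about 8° to one side of the filter (aim point about 12 mm from its middle, limit 20 mm), and the gripper has let go and moved clear.

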